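# Re-rack gearbox shafts in reverse order for assembly

### The job

The four gearbox shafts lie side by side in the U brackets of the full strip-down rack, in the order in which they came out; lay them in the brackets of the empty assembly rack in the reverse order, so that the last one out is the first to go back in: as seen from the robot, the leftmost shaft becomes the rightmost, the second from the left the second from the right, and so on. Lift each shaft straight up so that both ends clear their brackets together, keep it level, and lower it gently, not dropped, until both ends are fully down in their brackets, about centred lengthways.

Things in the scene. Friction and masses are not known exactly. Their poses are not given: they have to be found in the camera images.
- shaft_a_mid (a point): loose steel gearbox shaft, 200 mm long, about 0.8 kg: two equal gears, 52 mm across and 13 mm wide, 43 mm either side of the middle. Point on its axis at mid-length; its x axis runs along it. Grip it here: the middle 48 mm are plain, 24 mm in diameter. The last 40 mm of each end, 22 mm in diameter, lie in the brackets, the axis 85 mm above the bench.
- shaft_b_mid (a point): loose steel gearbox shaft, 200 mm long, about 0.72 kg: one gear, 56 mm across and 14 mm wide, 42 mm from the middle on its -x side, a 32 mm collar on the other side. Point on its axis at mid-length; its x axis runs along it. Grip it here: the middle 48 mm are plain, 24 mm in diameter. The last 40 mm of each end, 22 mm in diameter, lie in the brackets, the axis 85 mm above the bench.
- shaft_c_mid (a point): loose steel gearbox shaft, 200 mm long, about 0.62 kg: no gear, two splined (ribbed) zones 34 mm across, 28 to 56 mm either side of the middle. Point on its axis at mid-length; its x axis runs along it. Grip it here: the middle 48 mm are plain, 24 mm in diameter. The last 40 mm of each end, 22 mm in diameter, lie in the brackets, the axis 85 mm above the bench.
- shaft_d_mid (a point): loose steel gearbox shaft, 200 mm long, about 0.52 kg: plain and smooth, no gear, no splines. Point on its axis at mid-length; its x axis runs along it. Grip it here: the middle 48 mm are plain, 24 mm in diameter. The last 40 mm of each end, 22 mm in diameter, lie in the brackets, the axis 85 mm above the bench.
- cradle_a: fixed pair of black U brackets on the strip-down rack in which shaft A lies at the start; it marks that shaft's place in the row. Origin at bench level below the middle of the pair; x from one bracket to the other (they stand at x = +/-75 mm), y across the slot, z up. Same sizes and heights as on the assembly rack.
- cradle_b: fixed pair of black U brackets on the strip-down rack in which shaft B lies at the start; it marks that shaft's place in the row. Origin at bench level below the middle of the pair; x from one bracket to the other (they stand at x = +/-75 mm), y across the slot, z up. Same sizes and heights as on the assembly rack.
- cradle_c: fixed pair of black U brackets on the strip-down rack in which shaft C lies at the start; it marks that shaft's place in the row. Origin at bench level below the middle of the pair; x from one bracket to the other (they stand at x = +/-75 mm), y across the slot, z up. Same sizes and heights as on the assembly rack.
- cradle_d: fixed pair of black U brackets on the strip-down rack in which shaft D lies at the start; it marks that shaft's place in the row. Origin at bench level below the middle of the pair; x from one bracket to the other (they stand at x = +/-75 mm), y across the slot, z up. Same sizes and heights as on the assembly rack.
- strip_rack: strip-down rack: grey steel frame on a rubber-lined steel drip tray, 215 x 325 mm, fixed, full at the start. Origin at bench level in its middle; y along the row, to the robot's left within 0.2 rad, z up. Places at y = +105, +35, -35, -105 mm; which shaft lies where varies, and so does the side of the bench. A loop handle, 86 mm high, at y = +/-148 mm on both racks.
- assembly_rack: assembly rack: blue frame on a wooden board, fixed, empty. Origin at bench level in its middle; x along the slots, y along the row (left within 0.2 rad), z up. Places at y = +105, +35, -35, -105 mm: U brackets, 12 mm thick, at x = +/-75 mm; slot 26 mm wide, floor at z = 74 mm, flared to 44 mm at the top, z = 102 mm. A shaft's axis rests at z = 85 mm. Open between brackets down to z = 16 mm.
Things that resemble listed ones, but are neither listed nor needed, are in the scene too. Leave any turquoise look-alike of the part that bears shaft_a_mid alone.

How it is judged:
By the outcome, as a careful person would: the job done as asked, in the order asked, and still so for the second after the job is handed in, with the robot touching nothing.
It also fails if it takes over 112 s, if anything falls off the work surface, if the arm or the gripper's body presses on something with over 40 N, if the wrist force passes 120 N, or if a joint passes its speed limit or range.

### The arm

A 6-joint arm with a two-finger parallel gripper is mounted at the origin on the work surface. World frame = base frame: x ahead of the robot, y to its left, z up, the work surface at z = 0. Lengths are in mm, angles in rad, forces in N, time in s.
With the tool pointing down it reaches from about 275 to 750 mm from the base axis. Payload 10.2 kg.
Tool frame: the origin (TCP) lies at the very end of the fingers, on their centre line; the grasp point (between the pads) lies ctrl.grip_depth behind it (ctrl.grip_depth is the distance from the TCP to the grasp point, in mm); z points along the fingers, y is the direction in which the jaws open and shut (so a half turn about z gives the same grasp; the last joint's range is limited). The gripper opens to 85 mm and grips with 20 to 120 N. Pads are 22 mm wide; open, the fingers measure 114 mm over their backs; the gripper's body (76 mm by 85 mm) begins 54 mm behind the grasp point. The pads swing forward as they close: fully open they stand 13 mm farther back than shut.
Start: joints at [-1.484, 0.313, 1.498, -0, 1.331, -0.223], TCP at [160.043, -500.017, 231.294] pointing down, gripper open.
Joint ranges: [-2.94, 2.94], [-0.97, 2.17], [0.19, 2.56], [-1.23, 4.37], [0.02, 3.11], [-2.88, 2.88]. Speed limits (rad/s): [2.39, 2.39, 3.01, 3.14, 3.14, 3.14].

### API

Orientations are given as a unit quaternion [w, x, y, z].
In Python, from rig import telemetry, eyes, ctrl, nets gives the robot as it stands. The module is installed in compiled form; this text tells all that it offers.
- The arm moves only by the tool drive_tool, never from a script. Its argument "series" is text: rows parted by semicolons, each of 7 numbers parted by spaces: the shift along the tool's x, y, z normalised to -1 to 1, where 1 is 0.12 m, then the turn, a rotation vector about the tool's x, y, z normalised to -1 to 1, where 1 is 0.5 rad, then the opening, from 0 (shut) to 1 (fully open). In form: tx ty tz wx wy wz hand; .... A call has 1 to 20 rows; each row is the pose to reach, as a shift and turn from the pose measured when the call began, along the tool's axes at that moment; what a row does not reach only later rows make up. A row lasts 1/10 s, in which the tool goes at most 50 mm and 8.59 degrees, less where a joint would pass 70% of its speed; a pose out of reach is approached as far as the arm can. A call with a number of a shift or a turn outside -1 to 1 is refused whole. A call with a gripper value outside its range is refused whole. The fingers move at their own pace and stop on an object; "newtons" is the grip in N (left out, the last holds). Time passes only in rows, so rows that repeat a pose let the fingers close. It gives the time, the measured TCP pose, the force and the opening at its end, in the units of the state.
- telemetry.sense(): the state, without advancing time (a new reading comes with each control period).
- eyes.capture(name): name is "scene" or "top" or "wrist"; returns a dict with "frame" (400x640x3 uint8, red, green, blue), "fx", "fy", "cx", "cy" (pixels), "view" (4x4, takes a point from world to camera coordinates). Camera axes: x right, y up, looking along -z (the intrinsics and any distortion apply to the point x, -y, -z); pixel columns grow to the right and rows downward; lengths in mm; the calibration is good to about 2 mm. A picture is of the moment at which its call begins. There is no depth.
- ctrl.finish_job(): hands the job in, once; it reports no verdict.
Trained networks look in a picture, given as the dict that the camera call returned (one of the last four; its "shot" number tells which), for a name from the list of things; names that differ only in an ending like _2 or _b are one class to them, and where a whole thing is asked for, a point or a joint stands for the part that bears it (a point fixed in the world has none). Each returns a list of dicts, best first, with "confidence" (0 to 1); they miss things now and then, are a little off and sometimes report something else, mostly with a low value. They report only what shows in the picture. A call takes as long as a camera call. They do not tell look-alikes from the thing itself.
- nets.spot_in(name, picture): "rect" ([left, top, right, bottom] in pixels, round what is visible of it).
The state is a dict: "time_s": time; "joints": joint angles; "dq": joint speeds; "tau": joint torques, N m; "eef_pos": TCP position; "ee_rot": TCP orientation; "force": force on the tool from outside, world axes, zero at the start; "wrist_torque": the same for the moment, N m; "grip_width": opening from 0.0 (shut) to 1.0 (fully open).
Only numpy, scipy, OpenCV 4.12 (cv2) and the standard library are available. Lean on these libraries where they do the work, as an engineer would, in place of code of your own. Each camera call takes 0.05 s, during which the arm holds its last target. There are 200 camera calls.

## Working session

There is one attempt and no reset: what is moved stays moved. The work goes in short steps, Python scripts to look and compute and a tool call to move; the robot and the scene stay as the last step left them, time stands still between calls to the robot, and variables do not carry over. Pictures are saved under pics/ and viewed, about 12 in all and at most 16, crops included, and the job is handed in when it is done.

Besides the shell and the picture viewer there is one more tool, called after ">>>" as name(argument=value, ...), one argument or row to a line, values as JSON. drive_tool: Moves the arm, as the interface text tells. Scaled input: -1 to 1 covers 0.12 m each way for a shift and 0.5 rad each way for a turn. Its arguments: {"type":"object","properties":{"series":{"type":"string"},"newtons":{"type":"number"}},"required":["series"]}

```bash
mkdir -p pics; ls; python3 - <<'E'
from rig import telemetry, eyes, ctrl, nets
import cv2,numpy as np
print(ctrl.grip_depth); s=telemetry.sense(); print(s)
for n in ("scene","top"):
    c=eyes.capture(n); cv2.imwrite(f"pics/{n}1.png",c["frame"][:,:,::-1])
    print(n,{k:v for k,v in c.items() if k!="frame"})
    for t in ("shaft_a_mid","strip_rack","assembly_rack","shaft_b_mid","shaft_c_mid","shaft_d_mid"):
        print(t,[(np.round(d["rect"]).tolist(),round(d["confidence"],2)) for d in nets.spot_in(t,c)])
E
```

```text
pics
18.700000000000003
{'time_s': 0.0, 'joints': array([-1.48437193e+00,  3.13474252e-01,  1.49847575e+00, -3.03415469e-05,
        1.33098521e+00, -2.23410350e-01]), 'dq': array([ 0.00114691, -0.00092043, -0.00042882, -0.00212053, -0.00117166,
        0.00097936]), 'tau': array([-2.23035524e-03, -4.12275553e+01, -2.59742492e+01, -2.62440935e-04,
        4.12271416e-03, -2.51784961e-06]), 'eef_pos': array([ 160.02524947, -499.73458055,  230.70810934]), 'ee_rot': array([-6.70714352e-04,  9.88023503e-01,  1.54302000e-01,  3.12423581e-05]), 'force': array([ 0.38040264, -0.27551481,  0.36710788]), 'wrist_torque': array([-0.04673255, -0.01631433, -0.04170569]), 'grip_width': 1.000562647365487}
scene {'fx': 411.04053224951537, 'fy': 411.04053224951537, 'cx': 327.9952374116276, 'cy': 196.9793890103165, 'view': array([[-2.53034754e-01,  9.67393905e-01,  1.10655725e-02,
         1.20487443e+02],
       [-6.22682881e-01, -1.71603467e-01,  7.63425360e-01,
         1.97543708e+02],
       [ 7.40431930e-01,  1.86282805e-01,  6.45801264e-01,
        -1.38825724e+03],
       [ 0.00000000e+00,  0.0
[... 676 characters left out ...]
47056, 'cy': 200.47207490884867, 'view': array([[ 7.82777956e-03, -9.99950119e-01, -6.20368471e-03,
        -1.73137574e+01],
       [ 9.96884669e-01,  7.31656474e-03,  7.85329484e-02,
        -4.54780541e+02],
       [-7.84836414e-02, -6.79909679e-03,  9.96892216e-01,
        -1.38569941e+03],
       [ 0.00000000e+00,  0.00000000e+00,  0.00000000e+00,
         1.00000000e+00]]), 'shot': 2}
shaft_a_mid [([368.0, 236.0, 423.0, 292.0], 0.77)]
strip_rack [([185.0, 132.0, 306.0, 211.0], 0.83)]
assembly_rack [([313.0, 122.0, 437.0, 210.0], 0.92)]
shaft_b_mid [([272.0, 129.0, 291.0, 203.0], 0.87)]
shaft_c_mid [([200.0, 127.0, 212.0, 202.0], 0.72)]
shaft_d_mid [([226.0, 131.0, 236.0, 206.0], 0.76)]
```

```bash
python3 - <<'E'
import cv2
a=cv2.imread("pics/top1.png")[100:310,170:450]; cv2.imwrite("pics/top1c.png",cv2.resize(a,(784,588),interpolation=cv2.INTER_CUBIC))
E
```

```text
(no output)
```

View pics/scene1.png

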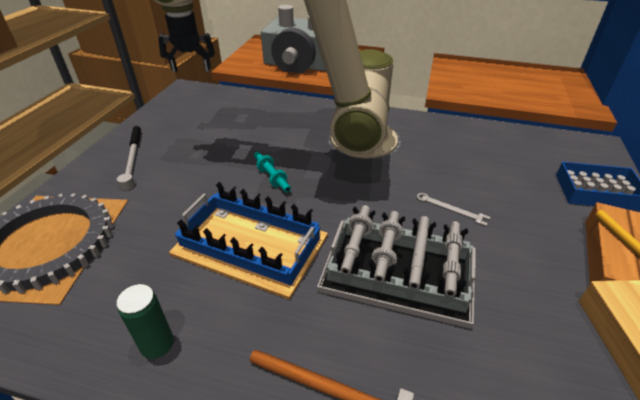

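View pics/top1c.png

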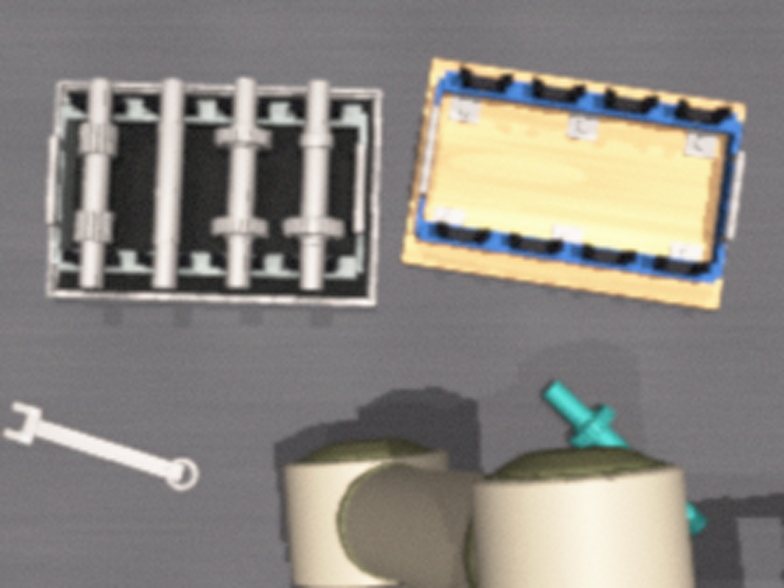

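The top view (crop) shows the strip-down rack on the left, from left to right: splined C (crop u≈97), plain D (168), two-gear A (240) and one-gear B (315). The empty blue assembly rack is on the right. The turquoise look-alike, at crop (600,430) and scene (270,172), lies loose by the base and will be left alone. The assembly order from the left must be B, A, D, C. Next I'll measure both racks.

```bash
cat > h.py <<'E'
import numpy as np, cv2
from scipy.optimize import least_squares
from rig import telemetry, eyes, ctrl, nets
def ray(c,u,v,z):
    V=c["view"];R=V[:3,:3];o=-R.T@V[:3,3]
    d=R.T@np.array([(u-c["cx"])/c["fx"],-(v-c["cy"])/c["fy"],-1.]); return o+d*(z-o[2])/d[2]
def proj(c,P):
    q=np.atleast_2d(P)@c["view"][:3,:3].T+c["view"][:3,3]
    return np.c_[c["cx"]+c["fx"]*q[:,0]/-q[:,2], c["cy"]-c["fy"]*q[:,1]/-q[:,2]]
def rackfit(W,L):  # world xy, local xy -> x,y,yaw
    W,L=np.array(W)[:,:2],np.array(L,float)
    f=lambda p:(L@np.array([[np.cos(p[2]),np.sin(p[2])],[-np.sin(p[2]),np.cos(p[2])]])+p[:2]-W).ravel()
    r=least_squares(f,[*W.mean(0),0]); return r.x,np.abs(r.fun).max()
def yaw(q=None):
    w,x,y,z=telemetry.sense()["ee_rot"] if q is None else q
    X=np.array([1-2*(y*y+z*z),2*(x*y+w*z)]); return np.arctan2(X[1],X[0])
def rel(x,y,z,yw):   # world target TCP -> normalised tool shift + turn about tool z (tool down)
    s=telemetry.sense(); w,a,b,c=s["ee_rot"]
    R=np.array([[1-2*(b*b+c*c),2*(a*b-w*c),2*(a*c+w*b)],[2*(a*b+w*c),1-2*(a*a+c*c),2*(b*c-w*a)],[2*(a*c-w*b),2*(b*c+w*a),1-2*(a*a+b*b)]])
    C,S=np.cos(yw),np.sin(yw); T=np.array([[C,S,0],[S,-C,0],[0,0,-1.]])
    rv=cv2.Rodrigues(R.T@T)[0].ravel()
    return np.round(R.T@(np.array([x,y,z])-s["eef_pos"])/120,3), np.round(rv/.5,3)
E
python3 - <<'E'
from h import *
c=eyes.capture("top")
P=lambda l,z:[ray(c,170+u/2.8,100+v/2.8,z) for u,v in l]
Y=[105,35,-35,-105]
A=P([(487,80),(559,92),(630,103),(704,113),(461,234),(535,244),(608,256),(682,265)],95)
print("asm",rackfit(A,[(s*75,y) for s in (1,-1) for y in Y]))
S=P([(100,80),(172,80),(245,80),(319,81),(91,287),(163,287),(237,287),(312,288)],85)
print("strip",rackfit(S,[(s*100,y) for s in (1,-1) for y in Y]))
print(np.round(S,0)); 
for i in range(4): print(S[i][:2]-S[i+4][:2])
w=eyes.capture("wrist"); print({k:v for k,v in w.items() if k!="frame"}); print(telemetry.sense()["eef_pos"],yaw())
V=w["view"];print(-V[:3,:3].T@V[:3,3])
E
```

```text
asm (array([ 5.53148842e+02, -1.75922970e+02, -1.46678005e-01]), np.float64(2.5431420919172183))
strip (array([ 5.42470825e+02,  1.85034511e+02, -1.13902176e-02]), np.float64(1.9318726076798924))
[[642. 288.  85.]
 [642. 219.  85.]
 [643. 148.  85.]
 [642.  77.  85.]
 [442. 292.  85.]
 [442. 223.  85.]
 [443. 152.  85.]
 [443.  81.  85.]]
[200.10043448  -3.52076644]
[200.04170771  -4.32433975]
[199.97518317  -4.18522827]
[199.88535678  -4.05735944]
{'fx': 308.4709379198023, 'fy': 308.4709379198023, 'cx': 315.8186565081548, 'cy': 194.4304219144648, 'view': array([[ 3.05206789e-01, -9.52286063e-01,  2.64143327e-04,
        -5.24800677e+02],
       [ 9.10824380e-01,  2.91837380e-01, -2.91941591e-01,
         3.86239149e+01],
       [ 2.77934822e-01,  8.93431439e-02,  9.56436113e-01,
        -3.80260306e+02],
       [ 0.00000000e+00,  0.00000000e+00,  0.00000000e+00,
         1.00000000e+00]]), 'shot': 4}
[ 160.03884201 -500.03237263  231.30846208] 0.3098453883044894
[ 230.68070669 -477.05862163  375.10923849]
```

>>> drive_tool(
  series="1 -0.51 -0.1 0 0 0 0.42;1 -0.51 -0.1 0 0 0 0.42;1 -0.51 -0.1 0 0 0 0.42;1 -0.51 -0.1 0 0 0 0.42",
)

```text
time_s: 1.2
eef_pos: [258.0, -402.8, 244.1]
ee_rot: [0.0, 0.988, 0.156, 0.0]
force: [0.3, -0.6, 0.4]
grip_width: 0.423
```

>>> drive_tool(
  series="1 -0.51 -0.1 0 0 0 0.42;1 -0.51 -0.1 0 0 0 0.42;1 -0.51 -0.1 0 0 0 0.42;1 -0.51 -0.1 0 0 0 0.42",
)

```text
time_s: 1.6
eef_pos: [355.3, -305.4, 256.7]
ee_rot: [0.001, 0.987, 0.158, 0.001]
force: [-0.2, -0.7, -0.3]
grip_width: 0.421
```

>>> drive_tool(
  series="1 -0.51 0 0 0 0.9 0.42;1 -0.51 0 0 0 0.9 0.42;1 -0.51 0 0 0 0.9 0.42;1 -0.51 0 0 0 0.9 0.42;1 -0.51 0 0 0 0.9 0.42",
)

```text
time_s: 2.1
eef_pos: [450.5, -209.7, 256.5]
ee_rot: [0.001, 0.998, -0.065, 0.001]
force: [-0.2, -0.8, -0.5]
grip_width: 0.42
```

```bash
python3 - <<'E'
from h import *
print(telemetry.sense()["eef_pos"],yaw(),telemetry.sense()["time_s"])
w=eyes.capture("wrist"); im=w["frame"][:,:,::-1].copy()
np.save("pics/w1.npy",w,allow_pickle=True)
cv2.imwrite("pics/w1.png",im)
E
```

```text
[ 450.50525461 -209.65742663  256.47771505] -0.13062181029336523 2.1
```

View pics/w1.png

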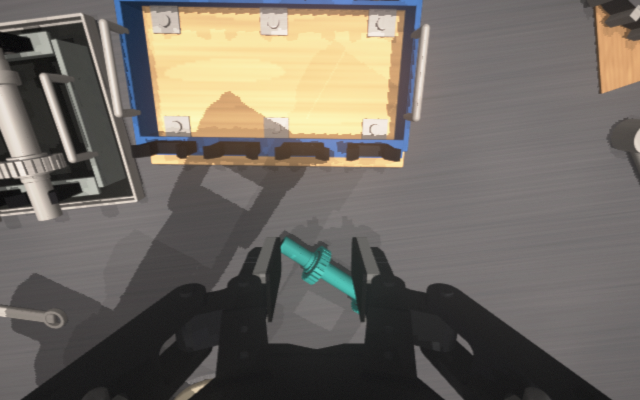

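The wrist view shows the near bracket row at v≈150, but the far row is out of frame. I'll move forward.

>>> drive_tool(
  series="1 0 -0.2 0 0 0 0.42;1 0 -0.2 0 0 0 0.42;1 0 -0.2 0 0 0 0.42;1 0 -0.2 0 0 0 0.42;1 0 -0.2 0 0 0 0.42",
)

```text
time_s: 2.65
eef_pos: [567.9, -227.3, 280.1]
ee_rot: [0.0, 0.998, -0.065, 0.0]
force: [-0.4, -0.7, -0.3]
grip_width: 0.421
```

```bash
python3 - <<'E'
from h import *
print(telemetry.sense()["eef_pos"],yaw(),telemetry.sense()["time_s"])
w=eyes.capture("wrist"); im=w["frame"][:,:,::-1].copy()
np.save("pics/w2.npy",w,allow_pickle=True)
p=(553.1,-175.9,-.1467)
C,S=np.cos(p[2]),np.sin(p[2])
for y in (105,35,-35,-105):
  for x in (75,-75):
    for yy,z in ((y-22,102),(y+22,102)):
      u=proj(w,[p[0]+C*x-S*yy,p[1]+S*x+C*yy,z])[0]; cv2.circle(im,tuple(np.round(u).astype(int)),2,(0,0,255),-1)
print(proj(w,[553,-176,102]))
cv2.imwrite("pics/w2.png",im[20:220,110:410]); cv2.imwrite("pics/w2.png",cv2.resize(im[40:260,90:390],(798,585),interpolation=cv2.INTER_CUBIC))
E
```

```text
[ 567.91150035 -227.27483748  280.11240676] -0.13032089012835754 2.65
[[270.85142104 192.20428261]]
```

View pics/w2.png

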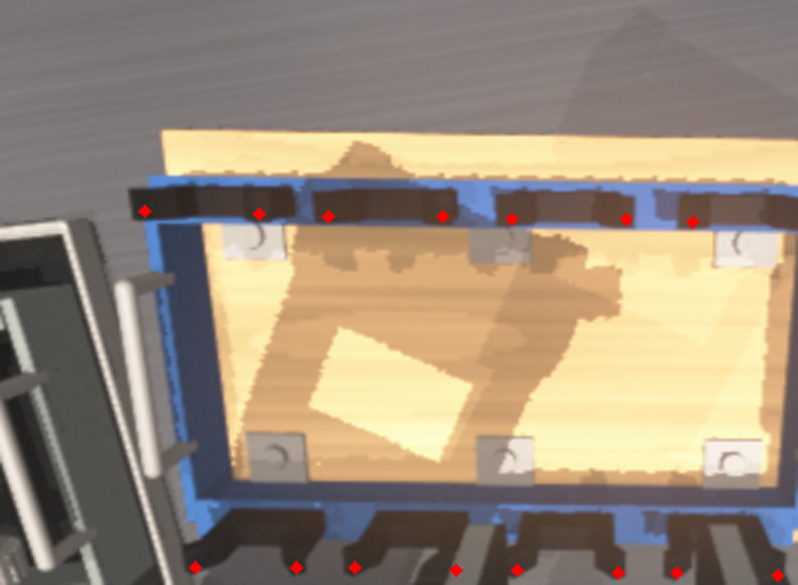

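```bash
cat >> h.py <<'E'
def loc(p,x,y,z): 
    C,S=np.cos(p[2]),np.sin(p[2]); return [p[0]+C*x-S*y,p[1]+S*x+C*y,z]
def draw(im,w,p,K,off,col=(0,0,255)):
    for y in (105,35,-35,-105):
        for x in (69,81,-69,-81):
            q=np.array([(proj(w,loc(p,x,y+a,z))[0]-off)*K for a,z in((-22,102),(-13,88),(-13,74),(13,74),(13,88),(22,102))])
            cv2.polylines(im,[np.round(q*16).astype(np.int32)],False,col if abs(x)<75 else (0,255,255),1,cv2.LINE_AA,4)
E
python3 - <<'E'
from h import *
w=np.load("pics/w2.npy",allow_pickle=True).item()
im=cv2.resize(w["frame"][60:300,100:410,::-1],None,fx=2.5,fy=2.5,interpolation=cv2.INTER_CUBIC)
im=np.clip(im.astype(float)*1.5,0,255).astype(np.uint8)
draw(im,w,(553.1,-175.9,-.1467),2.5,np.array([100,60]))
cv2.imwrite("pics/w2b.png",im)
E
```

```text
(no output)
```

View pics/w2b.png

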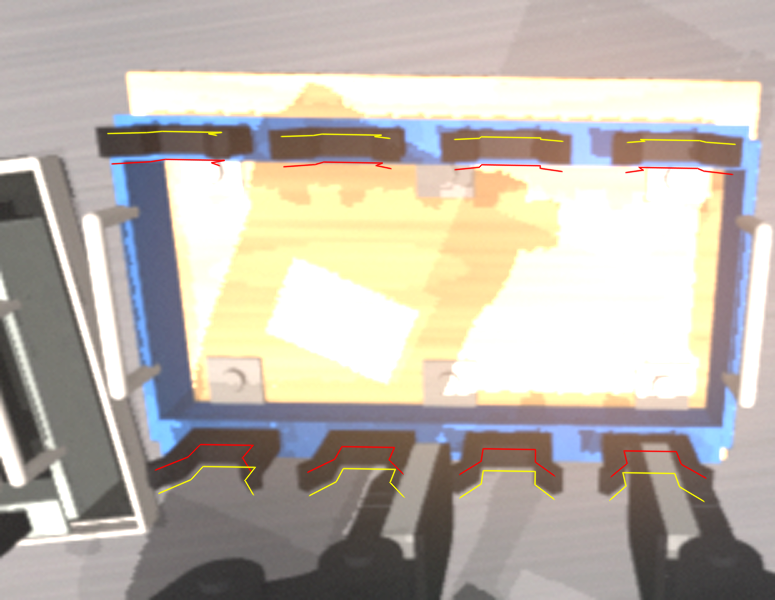

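The model outline fits the assembly rack to about 2 mm. I shift it +2 mm in x, giving a rack pose of (555, -176, yaw -0.147). I'll start with shaft B, the nearest.

>>> drive_tool(
  series="-0.18 -0.84 0.22 0 0 0 0.42;-0.18 -0.84 0.22 0 0 0 0.42;-0.18 -0.84 0.22 0 0 0 0.42",
)

```text
time_s: 3.0
eef_pos: [557.4, -120.5, 253.2]
ee_rot: [-0.0, 0.998, -0.064, -0.001]
force: [0.4, -0.7, -0.2]
grip_width: 0.419
```

>>> drive_tool(
  series="-0.18 -0.84 0.22 0 0 0 0.42;-0.18 -0.84 0.22 0 0 0 0.42;-0.18 -0.84 0.22 0 0 0 0.42",
)

```text
time_s: 3.3
eef_pos: [546.9, -14.9, 226.3]
ee_rot: [-0.001, 0.998, -0.062, -0.002]
force: [-0.5, -0.2, -0.2]
grip_width: 0.422
```

>>> drive_tool(
  series="-0.18 -0.84 0.22 0 0 -0.22 0.42;-0.18 -0.84 0.22 0 0 -0.22 0.42;-0.18 -0.84 0.22 0 0 -0.22 0.42;-0.18 -0.84 0.22 0 0 -0.22 0.42",
)

```text
time_s: 3.7
eef_pos: [537.5, 87.8, 200.3]
ee_rot: [-0.001, 1.0, -0.006, -0.002]
force: [-0.4, -1.0, -0.1]
grip_width: 0.42
```

```bash
python3 - <<'E'
from h import *
w=eyes.capture("wrist")
im=w["frame"][:,:,::-1].copy()
for y in (290,220.5,150,79.3):
    for d in (-100,-60,-25,25,60,100):
        cv2.circle(im,tuple(np.round(proj(w,[542.5+d,y-.02*d,85])[0]).astype(int)),2,(0,0,255),-1)
cv2.imwrite("pics/w3.png",im)
print(telemetry.sense()["eef_pos"],yaw()); print(rel(542.5,79.3,120,-.02))
E
```

```text
[537.99373685  86.70353285 200.6673604 ] -0.014242606180207706
(array([0.04 , 0.062, 0.672]), array([-0.002,  0.005,  0.012]))
```

View pics/w3.png

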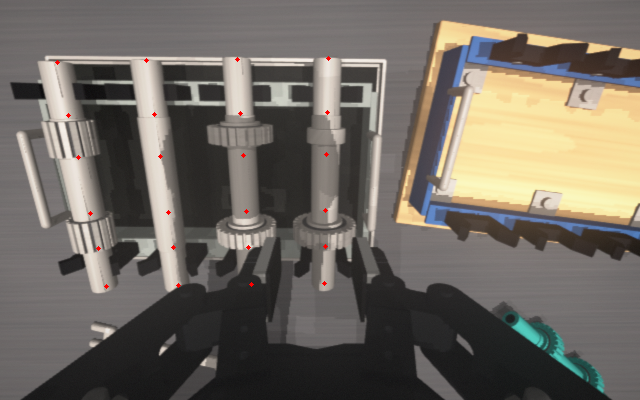

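The wrist view shows the projected shaft axes lying on all four shafts. B is at u≈325, with the collar at the far end and the gear at the near end. The positions are confirmed, so I'll go down.

>>> drive_tool(
  series="0.04 0.06 0.2 0 0 0.01 0.42;0.04 0.06 0.4 0 0 0.01 0.42;0.04 0.06 0.6 0 0 0.01 0.42;0.04 0.06 0.67 0 0 0.01 0.42;0.04 0.06 0.67 0 0 0.01 0.42",
)

```text
time_s: 4.25
eef_pos: [542.6, 78.0, 120.0]
ee_rot: [-0.0, 1.0, -0.01, -0.002]
force: [0.1, 0.4, 0.8]
grip_width: 0.417
```

```bash
python3 - <<'E'
from h import *
print(telemetry.sense()["eef_pos"],yaw()); print(rel(542.5,79.3,66.3,-.02))
E
```

```text
[542.56133707  78.03078664 119.99869822] -0.020963547248761694
(array([ 0.001, -0.01 ,  0.447]), array([-0.002,  0.007, -0.002]))
```

>>> drive_tool(
  series="0 -0.01 0.2 0 0 0 0.42;0 -0.01 0.4 0 0 0 0.42;0 -0.01 0.445 0 0 0 0.42;0 -0.01 0.445 0 0 0 0.42;0 -0.01 0.445 0 0 0 0.3;0 -0.01 0.445 0 0 0 0;0 -0.01 0.445 0 0 0 0;0 -0.01 0.445 0 0 0 0;0 -0.01 0.445 0 0 0 0;0 -0.01 0.445 0 0 0 0;0 -0.01 0.445 0 0 0 0",
  newtons=70,
)

```text
time_s: 5.35
eef_pos: [543.5, 79.3, 68.7]
ee_rot: [-0.0, 1.0, -0.011, 0.0]
force: [-1.7, 1.1, 4.8]
grip_width: 0.257
```

>>> drive_tool(
  series="0 0 -0.04 0 0 0 0;0 0 -0.1 0 0 0 0;0 0 -0.2 0 0 0 0;0 0 -0.35 0 0 0 0;0 0 -0.55 0 0 0 0;0 0 -0.75 0 0 0 0;0 0 -0.85 0 0 0 0;0 0 -0.85 0 0 0 0",
)

```text
time_s: 6.15
eef_pos: [544.1, 79.2, 172.5]
ee_rot: [-0.0, 1.0, -0.011, 0.002]
force: [-0.1, -0.2, -8.2]
grip_width: 0.255
```

```bash
python3 - <<'E'
from h import *
s=telemetry.sense(); print(s["eef_pos"],s["force"],s["wrist_torque"],s["ee_rot"],s["grip_width"]); print([x*120 for x in rel(570.4,-72.1,150,-.147)[:1]],rel(570.4,-72.1,150,-.147)[1])
cv2.imwrite("pics/w4.png",cv2.hconcat([eyes.capture("wrist")["frame"][:,160:480,::-1],eyes.capture("scene")["frame"][100:500,240:560,::-1].copy().repeat(1,0)[:300].copy() if 0 else cv2.resize(eyes.capture("scene")["frame"][130:330,300:460,::-1],(320,400))]))
E
```

```text
[544.06211161  79.22926241 172.49141237] [-0.05706837 -0.1713213  -8.16281568] [ 0.00425796 -0.02145992 -0.0376636 ] [-3.73747423e-04  9.99942440e-01 -1.05864771e-02  1.70385191e-03] 0.2545496232442019
[array([ 29.4 , 150.72,  22.44])] [-0.002 -0.007  0.252]
```

View pics/w4.png

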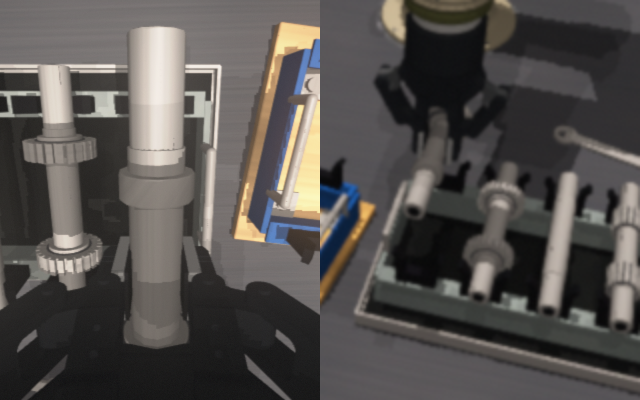

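B is held and looks level, with both ends clear of the brackets. I'll carry it to the leftmost assembly place.

>>> drive_tool(
  series="0.06 0.3 0 0 0 0 0;0.12 0.63 0 0 0 0 0;0.12 0.63 0 0 0 0 0",
)

```text
time_s: 6.55
eef_pos: [555.8, -0.6, 168.2]
ee_rot: [0.0, 1.0, -0.013, -0.002]
force: [0.5, 0.8, -9.3]
grip_width: 0.255
```

>>> drive_tool(
  series="0.12 0.3 0 0 0 0.1 0;0.12 0.63 0.0 0 0 0.25 0;0.12 0.63 0.0 0 0 0.25 0;0.12 0.63 0.0 0 0 0.25 0;0.12 0.63 0.0 0 0 0.25 0",
)

```text
time_s: 7.05
eef_pos: [567.9, -75.8, 167.3]
ee_rot: [-0.0, 0.997, -0.075, -0.003]
force: [0.3, -0.2, -7.4]
grip_width: 0.253
```

```bash
cat >> h.py <<'E'
def level(z_ax):
    "predicted pixels of held shaft's axis ends in wrist and scene, and picture overlays"
    s=telemetry.sense(); e=s["eef_pos"]; y=yaw(); out=[]
    for n in ("wrist","scene"):
        w=eyes.capture(n); im=w["frame"][:,:,::-1].copy(); sc=2
        im=cv2.resize(im,None,fx=sc,fy=sc,interpolation=cv2.INTER_CUBIC)
        for d in (-100,100):
            for r in (-11,11):
                a,b=[proj(w,[e[0]+d*np.cos(y)-k*np.sin(y),e[1]+d*np.sin(y)+k*np.cos(y),e[2]+z_ax+h])[0]*sc for k,h in ((r,0),(0,r))]
                for q in (a,b): cv2.circle(im,tuple(np.round(q).astype(int)),2,(0,0,255),-1)
        c=proj(w,[e[0]+60*np.cos(y)*(n=="wrist"),e[1],e[2]+z_ax])[0]*sc; x0,y0=[int(np.clip(c[i]-200,0,m-400)) for i,m in ((0,1280),(1,800))]
        out.append(im[y0:y0+400,x0:x0+400])
    return cv2.hconcat(out)
E
python3 - <<'E'
from h import *
s=telemetry.sense(); print(s["eef_pos"],yaw(),s["force"],s["grip_width"]); print(rel(570.4,-72.1,100,-.147))
cv2.imwrite("pics/l1.png",level(16.3))
E
```

```text
[567.89147493 -75.75819608 167.25013825] -0.14933102232456563 [ 0.31719014 -0.20703441 -7.44812853] 0.25276599864940624
(array([ 0.019, -0.033,  0.56 ]), array([ 0.   ,  0.01 , -0.005]))
```

View pics/l1.png

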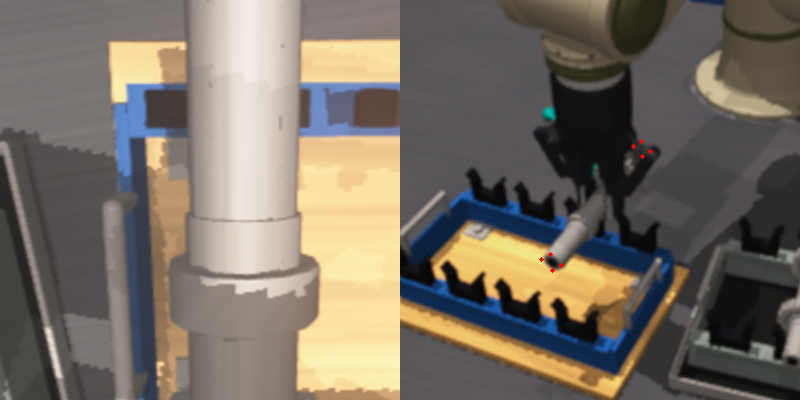

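The right panel shows the predicted end marks (red) on the real far end, so the shaft is level. I'll lower it in two stages.

>>> drive_tool(
  series="0.02 -0.03 0.15 0 0 0 0;0.02 -0.03 0.3 0 0 0 0;0.02 -0.03 0.45 0 0 0 0;0.02 -0.03 0.5 0 0 0 0;0.02 -0.03 0.5 0 0 0 0",
)

```text
time_s: 7.65
eef_pos: [570.5, -71.8, 107.2]
ee_rot: [-0.0, 0.997, -0.074, -0.003]
force: [-0.1, -0.5, -7.2]
grip_width: 0.256
```

```bash
python3 - <<'E'
from h import *
s=telemetry.sense(); print(s["eef_pos"],yaw(),s["force"],s["ee_rot"]); print(rel(570.4,-72.1,68.7,-.147))
w=eyes.capture("wrist")
im=cv2.resize(w["frame"][40:270,180:500,::-1],None,fx=2.5,fy=2.5)
im=np.clip(im.astype(float)*1.3,0,255).astype(np.uint8)
draw(im,w,(555,-176,-.147),2.5,np.array([180,40]))
cv2.imwrite("pics/w5.png",im)
E
```

```text
[570.48923191 -71.76127108 107.21980745] -0.14791858706046504 [-0.07952096 -0.50337559 -7.20930912] [-1.65954162e-04  9.97262226e-01 -7.38914602e-02 -2.84214339e-03]
(array([0.002, 0.003, 0.321]), array([ 0.   ,  0.011, -0.002]))
```

View pics/w5.png

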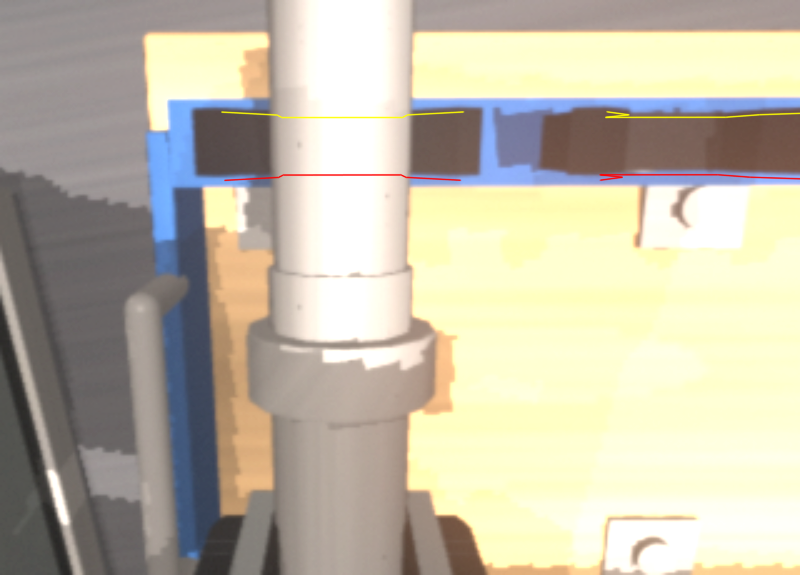

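The bracket centre (crop u≈338) and the shaft (341) agree within 1 mm. I'll lower gently.

>>> drive_tool(
  series="0 0 0.06 0 0.01 0 0;0 0 0.12 0 0.01 0 0;0 0 0.18 0 0.01 0 0;0 0 0.22 0 0.01 0 0;0 0 0.25 0 0.01 0 0;0 0 0.28 0 0.01 0 0;0 0 0.3 0 0.01 0 0;0 0 0.31 0 0.01 0 0;0 0 0.315 0 0.01 0 0;0 0 0.315 0 0.01 0 0",
)

```text
time_s: 8.7
eef_pos: [570.9, -72.1, 70.5]
ee_rot: [0.0, 0.997, -0.074, 0.001]
force: [0.3, 1.1, -8.5]
grip_width: 0.254
```

>>> drive_tool(
  series="0 0 0.008 0 0 0 0;0 0 0.016 0 0 0 0;0 0 0.02 0 0 0 0;0 0 0.02 0 0 0 0",
)

```text
time_s: 9.1
eef_pos: [571.1, -72.1, 68.8]
ee_rot: [0.0, 0.997, -0.074, 0.001]
force: [-2.6, 0.2, 2.2]
grip_width: 0.257
```

Contact: the force went from -8 to +2 N at z 68.8, as expected. I'll release and go up.

>>> drive_tool(
  series="0 0 0 0 0 0 0.3;0 0 0 0 0 0 0.42;0 0 0 0 0 0 0.42;0 0 0 0 0 0 0.42;0 0 -0.2 0 0 0 0.42;0 0 -0.5 0 0 0 0.42;0 0 -0.9 0 0 0 0.42;0 0 -0.9 0 0 0 0.42;0 0 -0.9 0 0 0 0.42",
)

```text
time_s: 10.0
eef_pos: [571.2, -72.1, 177.6]
ee_rot: [0.001, 0.997, -0.074, 0.002]
force: [-0.4, -0.2, -0.7]
grip_width: 0.42
```

```bash
python3 - <<'E'
from h import *
s=telemetry.sense(); print(s["eef_pos"],yaw(),s["force"],s["grip_width"]); r=rel(542.5,150,170,-.02);print(r)
w=eyes.capture("wrist");sc=eyes.capture("scene")
im=w["frame"][20:220,160:400,::-1].copy()
im=cv2.resize(im,(480,400));p=(555,-176,-.147)
for d in(-100,100):
  for k in(-11,11): cv2.circle(im,tuple(np.round((proj(w,loc(p,d,105+k,85))[0]-[160,20])*2).astype(int)),2,(0,0,255),-1)
b=cv2.resize(sc["frame"][200:300,250:330,::-1],(320,400),interpolation=cv2.INTER_CUBIC)
for d in(-100,100):
  for k,h in((-11,0),(11,0),(0,11),(0,-11)): cv2.circle(b,tuple(np.round((proj(sc,loc(p,d,105+k,85+h))[0]-[250,200])*4).astype(int)),2,(0,0,255),-1)
cv2.imwrite("pics/p1.png",cv2.hconcat([im,b]))
E
```

```text
[571.20654758 -72.10827066 177.57578791] -0.14803436374265166 [-0.44155752 -0.17952683 -0.74698318] 0.42003204437427516
(array([-0.51 , -1.795,  0.059]), array([ 0.003, -0.008, -0.256]))
```

View pics/p1.png

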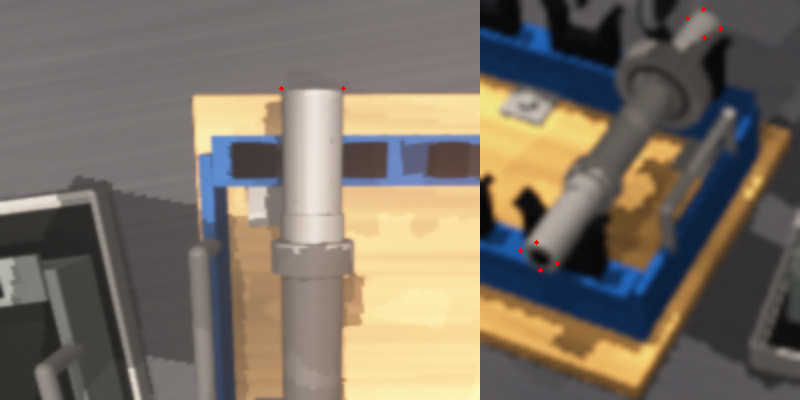

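B is seated: the predicted end marks match in both views. Next is A, the two-gear steel shaft second from the right on the strip rack.

>>> drive_tool(
  series="-0.26 -0.9 0 0 0 0 0.42;-0.26 -0.9 0 0 0 0 0.42;-0.26 -0.9 0 0 0 0 0.42",
)

```text
time_s: 10.4
eef_pos: [554.1, 43.3, 174.2]
ee_rot: [-0.0, 0.997, -0.072, -0.001]
force: [-0.3, -0.6, -0.1]
grip_width: 0.423
```

>>> drive_tool(
  series="-0.26 -0.9 0.06 0 0 -0.256 0.42;-0.26 -0.9 0.2 0 0 -0.256 0.42;-0.26 -0.9 0.4 0 0 -0.256 0.42;-0.26 -0.9 0.4 0 0 -0.256 0.42;-0.26 -0.9 0.4 0 0 -0.256 0.42",
)

```text
time_s: 10.9
eef_pos: [538.6, 154.1, 125.9]
ee_rot: [-0.0, 1.0, -0.008, -0.002]
force: [-0.3, 0.7, 0.3]
grip_width: 0.412
```

```bash
python3 - <<'E'
from h import *
print(telemetry.sense()["eef_pos"],yaw()); print(rel(542.5,150,68,-.02))
E
```

```text
[538.62016904 154.12373072 125.90119921] -0.01658497482289819
(array([0.035, 0.034, 0.482]), array([-0.001,  0.009,  0.007]))
```

>>> drive_tool(
  series="0.035 0.034 0.05 0 0.01 0 0.42;0.035 0.034 0.25 0 0.01 0 0.42;0.035 0.034 0.43 0 0.01 0 0.42;0.035 0.034 0.475 0 0.01 0 0.42;0.035 0.034 0.475 0 0.01 0 0.3;0.035 0.034 0.475 0 0.01 0 0;0.035 0.034 0.475 0 0.01 0 0;0.035 0.034 0.475 0 0.01 0 0;0.035 0.034 0.475 0 0.01 0 0;0.035 0.034 0.475 0 0.01 0 0",
)

```text
time_s: 11.9
eef_pos: [543.0, 149.6, 69.5]
ee_rot: [0.0, 1.0, -0.008, 0.001]
force: [1.3, -5.5, -0.1]
grip_width: 0.255
```

>>> drive_tool(
  series="0 0 -0.04 0 0 0 0;0 0 -0.1 0 0 0 0;0 0 -0.2 0 0 0 0;0 0 -0.35 0 0 0 0;0 0 -0.55 0 0 0 0;0 0 -0.75 0 0 0 0;0 0 -0.85 0 0 0 0;0 0 -0.85 0 0 0 0",
)

```text
time_s: 12.7
eef_pos: [543.4, 149.8, 173.3]
ee_rot: [-0.0, 1.0, -0.008, 0.003]
force: [0.1, 0.2, -7.6]
grip_width: 0.259
```

```bash
python3 - <<'E'
from h import *
s=telemetry.sense(); print(s["eef_pos"],yaw(),s["force"],s["wrist_torque"],s["grip_width"]); print(rel(560.1,-141.4,170,-.147))
E
```

```text
[543.41738339 149.79844753 173.31116686] -0.01638955783066751 [ 0.07599285  0.17029525 -7.62668259] [ 0.01205944 -0.02102872 -0.01337802] 0.2588346932654658
(array([0.179, 2.424, 0.028]), array([-0.001, -0.011,  0.261]))
```

>>> drive_tool(
  series="0.06 0.4 0 0 0 0 0;0.06 0.8 0 0 0 0 0;0.06 0.8 0 0 0 0 0",
)

```text
time_s: 13.0
eef_pos: [548.6, 48.9, 172.0]
ee_rot: [0.001, 1.0, -0.011, 0.001]
force: [0.2, 1.8, -8.1]
grip_width: 0.259
```

>>> drive_tool(
  series="0.06 0.4 0 0 0 0 0;0.06 0.8 0 0 0 0 0;0.06 0.8 0 0 0 0 0",
)

```text
time_s: 13.3
eef_pos: [553.2, -52.4, 170.7]
ee_rot: [0.001, 1.0, -0.013, 0.0]
force: [0.1, 1.6, -9.1]
grip_width: 0.253
```

>>> drive_tool(
  series="0.06 0.4 0 0 -0.01 0.1 0;0.06 0.8 0 0 -0.01 0.26 0;0.06 0.8 0 0 -0.01 0.26 0;0.06 0.8 0 0 -0.01 0.26 0;0.06 0.8 0 0 -0.01 0.26 0",
)

```text
time_s: 13.8
eef_pos: [557.5, -147.6, 170.1]
ee_rot: [0.001, 0.997, -0.078, -0.003]
force: [0.8, 0.3, -7.7]
grip_width: 0.253
```

```bash
python3 - <<'E'
from h import *
s=telemetry.sense(); print(s["eef_pos"],yaw(),s["force"],s["wrist_torque"],s["grip_width"]); print(rel(560.1,-141.4,110,-.147))
E
```

```text
[ 557.51580138 -147.62703973  170.10047221] -0.15606208614519348 [ 0.77810044  0.30162822 -7.65415172] [-0.03437166  0.00825113 -0.03362131] 0.25333159374854874
(array([ 0.016, -0.056,  0.501]), array([ 0.004,  0.011, -0.018]))
```

>>> drive_tool(
  series="0.016 -0.056 0.02 0 0.01 -0.02 0;0.016 -0.056 0.15 0 0.01 -0.02 0;0.016 -0.056 0.35 0 0.01 -0.02 0;0.016 -0.056 0.48 0 0.01 -0.02 0;0.016 -0.056 0.5 0 0.01 -0.02 0;0.016 -0.056 0.5 0 0.01 -0.02 0",
)

```text
time_s: 14.4
eef_pos: [560.3, -140.4, 110.1]
ee_rot: [0.001, 0.997, -0.072, -0.0]
force: [0.9, -0.4, -7.8]
grip_width: 0.255
```

```bash
python3 - <<'E'
from h import *
s=telemetry.sense(); print(s["eef_pos"],yaw(),s["force"],s["ee_rot"]); print(rel(560.1,-141.4,69.5,-.147))
E
```

```text
[ 560.30239596 -140.39824899  110.07579589] -0.14464066332558648 [ 0.86749294 -0.37752802 -7.78063756] [ 9.27556835e-04  9.97385524e-01 -7.22569112e-02 -4.41945084e-04]
(array([-0.   ,  0.008,  0.338]), array([0.004, 0.001, 0.005]))
```

>>> drive_tool(
  series="0 0.008 0.06 0 0 0.005 0;0 0.008 0.12 0 0 0.005 0;0 0.008 0.18 0 0 0.005 0;0 0.008 0.23 0 0 0.005 0;0 0.008 0.27 0 0 0.005 0;0 0.008 0.3 0 0 0.005 0;0 0.008 0.315 0 0 0.005 0;0 0.008 0.325 0 0 0.005 0;0 0.008 0.33 0 0 0.005 0;0 0.008 0.33 0 0 0.005 0",
)

```text
time_s: 15.4
eef_pos: [560.2, -141.4, 70.6]
ee_rot: [0.001, 0.997, -0.073, -0.0]
force: [-0.1, 0.4, -7.9]
grip_width: 0.255
```

>>> drive_tool(
  series="0 0 0.005 0 0 0 0;0 0 0.01 0 0 0 0;0 0 0.014 0 0 0 0;0 0 0.014 0 0 0 0",
)

```text
time_s: 15.8
eef_pos: [560.3, -141.5, 69.5]
ee_rot: [0.001, 0.997, -0.073, -0.0]
force: [-3.1, 0.8, -0.5]
grip_width: 0.255
```

>>> drive_tool(
  series="0 0 0.004 0 0 0 0;0 0 0.004 0 0 0 0.3;0 0 0.004 0 0 0 0.42;0 0 0 0 0 0 0.42;0 0 0 0 0 0 0.42;0 0 -0.2 0 0 0 0.42;0 0 -0.5 0 0 0 0.42;0 0 -0.9 0 0 0 0.42;0 0 -0.9 0 0 0 0.42;0 0 -0.9 0 0 0 0.42",
)

```text
time_s: 16.8
eef_pos: [560.6, -141.4, 178.3]
ee_rot: [0.001, 0.997, -0.073, 0.001]
force: [-0.3, 0.6, 0.2]
grip_width: 0.421
```

```bash
cat >> h.py <<'E'
def placed(yl,fn):
    w=eyes.capture("wrist");sc=eyes.capture("scene");p=(555,-176,-.147);o=[]
    for c,f in((w,2.),(sc,4.)):
        P=[proj(c,loc(p,d,yl+k,85+h))[0] for d in(-100,100) for k,h in((-11,0),(11,0),(0,11),(0,-11))]
        m=proj(c,loc(p,50 if c is w else 0,yl,85))[0]; H=400/f/2
        M=np.array([[f,0,200-f*m[0]],[0,f,200-f*m[1]]]); im=cv2.warpAffine(c["frame"][:,:,::-1].copy(),M,(400,400),flags=cv2.INTER_CUBIC)
        for q in P: cv2.circle(im,tuple(np.round(M[:,:2]@q+M[:,2]).astype(int)),2,(0,0,255),-1)
        o.append(im)
    cv2.imwrite(fn,cv2.hconcat(o))
E
python3 - <<'E'
from h import *
s=telemetry.sense(); print(s["eef_pos"],yaw(),s["grip_width"]); print(rel(542.5,220.5,178,-.02))
placed(35,"pics/p2.png")
E
```

```text
[ 560.64616579 -141.40083549  178.31835305] -0.14700785280351902 0.42090788000420204
(array([-0.591, -2.961, -0.007]), array([ 0.006, -0.004, -0.254]))
```

View pics/p2.png

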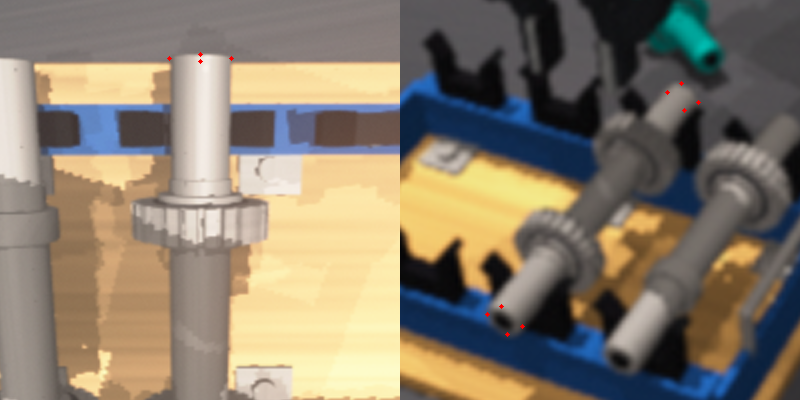

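A is seated, with its end marks matching in both views. Next is D, the plain shaft.

>>> drive_tool(
  series="-0.2 -0.98 0 0 0 0 0.42;-0.2 -0.98 0 0 0 0 0.42;-0.2 -0.98 0 0 0 0 0.42",
)

```text
time_s: 17.2
eef_pos: [552.3, -17.8, 174.8]
ee_rot: [0.0, 0.997, -0.072, -0.002]
force: [0.1, -1.1, -0.2]
grip_width: 0.423
```

>>> drive_tool(
  series="-0.2 -0.98 0 0 0 0 0.42;-0.2 -0.98 0 0 0 0 0.42;-0.2 -0.98 0 0 0 0 0.42",
)

```text
time_s: 17.5
eef_pos: [544.2, 105.4, 173.4]
ee_rot: [-0.0, 0.997, -0.071, -0.004]
force: [-0.2, -0.4, 0.3]
grip_width: 0.417
```

>>> drive_tool(
  series="-0.19 -0.98 0 0 0 -0.256 0.42;-0.19 -0.98 0.1 0 0 -0.256 0.42;-0.19 -0.98 0.4 0 0 -0.256 0.42;-0.19 -0.98 0.4 0 0 -0.256 0.42;-0.19 -0.98 0.4 0 0 -0.256 0.42",
)

```text
time_s: 18.0
eef_pos: [537.4, 225.0, 124.4]
ee_rot: [0.0, 1.0, -0.007, -0.005]
force: [0.5, -0.2, 1.0]
grip_width: 0.42
```

```bash
python3 - <<'E'
from h import *
print(telemetry.sense()["eef_pos"],yaw()); print(rel(542.5,220.5,69,-.02))
E
```

```text
[537.44157486 224.98548713 124.38039784] -0.01345088975711532
(array([0.047, 0.037, 0.461]), array([0.001, 0.021, 0.013]))
```

>>> drive_tool(
  series="0.047 0.037 0.05 0 0.02 0.01 0.42;0.047 0.037 0.25 0 0.02 0.01 0.42;0.047 0.037 0.43 0 0.02 0.01 0.42;0.047 0.037 0.46 0 0.02 0.01 0.42;0.047 0.037 0.46 0 0.02 0.01 0.3;0.047 0.037 0.46 0 0.02 0.01 0;0.047 0.037 0.46 0 0.02 0.01 0;0.047 0.037 0.46 0 0.02 0.01 0;0.047 0.037 0.46 0 0.02 0.01 0;0.047 0.037 0.46 0 0.02 0.01 0",
)

```text
time_s: 19.0
eef_pos: [543.2, 220.1, 70.2]
ee_rot: [0.0, 1.0, -0.009, 0.001]
force: [0.9, -5.1, 6.2]
grip_width: 0.255
```

>>> drive_tool(
  series="0 0 -0.04 0 0 0 0;0 0 -0.1 0 0 0 0;0 0 -0.2 0 0 0 0;0 0 -0.35 0 0 0 0;0 0 -0.55 0 0 0 0;0 0 -0.75 0 0 0 0;0 0 -0.85 0 0 0 0;0 0 -0.85 0 0 0 0",
)

```text
time_s: 19.8
eef_pos: [543.5, 220.5, 173.9]
ee_rot: [-0.0, 1.0, -0.009, 0.002]
force: [-0.9, -0.7, -4.9]
grip_width: 0.256
```

```bash
python3 - <<'E'
from h import *
s=telemetry.sense(); print(s["eef_pos"],yaw(),s["force"],s["wrist_torque"],s["grip_width"]); print(rel(549.9,-210.6,170,-.147))
E
```

```text
[543.53616681 220.46997148 173.89121649] -0.01824501121331473 [-0.8626308  -0.68399297 -4.94671476] [0.02909104 0.03178266 0.00507783] 0.25639677091526764
(array([0.118, 3.591, 0.033]), array([-0.001, -0.01 ,  0.258]))
```

>>> drive_tool(
  series="0.03 0.4 0 0 0 0 0;0.03 0.8 0 0 0 0 0;0.03 0.9 0 0 0 0 0",
)

```text
time_s: 20.1
eef_pos: [544.6, 108.8, 172.5]
ee_rot: [0.0, 1.0, -0.011, 0.001]
force: [-0.3, 1.1, -4.3]
grip_width: 0.254
```

>>> drive_tool(
  series="0.03 0.4 0 0 0 0 0;0.03 0.8 0 0 0 0 0;0.03 0.9 0 0 0 0 0",
)

```text
time_s: 20.4
eef_pos: [545.3, -3.0, 171.5]
ee_rot: [0.001, 1.0, -0.013, 0.0]
force: [0.2, 0.3, -4.4]
grip_width: 0.258
```

>>> drive_tool(
  series="0.03 0.4 0 0 0 0 0;0.03 0.8 0 0 0 0 0;0.03 0.9 0 0 0 0 0",
)

```text
time_s: 20.7
eef_pos: [545.7, -114.7, 170.5]
ee_rot: [0.001, 1.0, -0.014, -0.001]
force: [-0.3, 0.8, -4.5]
grip_width: 0.257
```

>>> drive_tool(
  series="0.03 0.4 0 0 -0.01 0.1 0;0.03 0.8 0 0 -0.01 0.25 0;0.03 0.88 0 0 -0.01 0.25 0;0.03 0.88 0 0 -0.01 0.25 0;0.03 0.88 0 0 -0.01 0.25 0",
)

```text
time_s: 21.2
eef_pos: [546.2, -218.9, 169.9]
ee_rot: [0.0, 0.997, -0.076, -0.004]
force: [0.2, 0.1, -4.9]
grip_width: 0.255
```

```bash
python3 - <<'E'
from h import *
s=telemetry.sense(); print(s["eef_pos"],yaw(),s["force"],s["wrist_torque"],s["grip_width"]); print(rel(549.9,-210.6,110,-.147))
E
```

```text
[ 546.2366514  -218.94116375  169.93832977] -0.15252799865873332 [ 0.22010928  0.13150918 -4.90070579] [-0.01593604 -0.03909481 -0.00079841] 0.255267796617314
(array([ 0.023, -0.074,  0.499]), array([ 0.002,  0.014, -0.011]))
```

>>> drive_tool(
  series="0.023 -0.074 0.02 0 0.014 -0.01 0;0.023 -0.074 0.15 0 0.014 -0.01 0;0.023 -0.074 0.35 0 0.014 -0.01 0;0.023 -0.074 0.48 0 0.014 -0.01 0;0.023 -0.074 0.5 0 0.014 -0.01 0;0.023 -0.074 0.5 0 0.014 -0.01 0",
)

```text
time_s: 21.8
eef_pos: [550.2, -209.3, 110.0]
ee_rot: [0.0, 0.997, -0.073, -0.0]
force: [0.2, 0.3, -3.8]
grip_width: 0.255
```

```bash
python3 - <<'E'
from h import *
s=telemetry.sense(); print(s["eef_pos"],yaw(),s["force"]); print(rel(549.9,-210.6,70.2,-.147))
E
```

```text
[ 550.2156769  -209.29703843  110.04162714] -0.14595043186141426 [ 0.1504221   0.3380448  -3.81556492]
(array([-0.001,  0.011,  0.332]), array([0.001, 0.   , 0.002]))
```

>>> drive_tool(
  series="0 0.011 0.06 0 0 0 0;0 0.011 0.12 0 0 0 0;0 0.011 0.18 0 0 0 0;0 0.011 0.23 0 0 0 0;0 0.011 0.27 0 0 0 0;0 0.011 0.295 0 0 0 0;0 0.011 0.31 0 0 0 0;0 0.011 0.32 0 0 0 0;0 0.011 0.32 0 0 0 0;0 0.011 0.32 0 0 0 0",
)

```text
time_s: 22.8
eef_pos: [550.1, -210.7, 71.8]
ee_rot: [0.0, 0.997, -0.073, 0.0]
force: [-0.5, -1.1, -4.1]
grip_width: 0.254
```

>>> drive_tool(
  series="0 0 0.005 0 0 0 0;0 0 0.01 0 0 0 0;0 0 0.014 0 0 0 0;0 0 0.014 0 0 0 0",
)

```text
time_s: 23.2
eef_pos: [550.1, -210.7, 70.3]
ee_rot: [0.0, 0.997, -0.073, 0.0]
force: [-0.1, -0.4, -3.2]
grip_width: 0.253
```

>>> drive_tool(
  series="0 0 0.004 0 0 0 0;0 0 0.008 0 0 0 0;0 0 0.008 0 0 0 0",
)

```text
time_s: 23.5
eef_pos: [550.2, -210.8, 70.2]
ee_rot: [0.001, 0.997, -0.073, 0.0]
force: [-3.2, 2.6, 4.4]
grip_width: 0.253
```

Seated (+4 N). Release.

>>> drive_tool(
  series="0 0 0 0 0 0 0.3;0 0 0 0 0 0 0.42;0 0 0 0 0 0 0.42;0 0 0 0 0 0 0.42;0 0 -0.2 0 0 0 0.42;0 0 -0.5 0 0 0 0.42;0 0 -0.9 0 0 0 0.42;0 0 -0.9 0 0 0 0.42;0 0 -0.9 0 0 0 0.42",
)

```text
time_s: 24.4
eef_pos: [550.4, -210.8, 178.9]
ee_rot: [0.001, 0.997, -0.073, 0.001]
force: [0.4, -0.7, -0.2]
grip_width: 0.418
```

```bash
python3 - <<'E'
from h import *
s=telemetry.sense(); print(s["eef_pos"],yaw(),s["grip_width"]); print(rel(542.5,290,178,-.02))
placed(-35,"pics/p3.png")
E
```

```text
[ 550.40143934 -210.77512133  178.88601235] -0.14580458853644582 0.4178934034317728
(array([-6.710e-01, -4.119e+00, -2.000e-03]), array([ 0.004, -0.004, -0.252]))
```

View pics/p3.png

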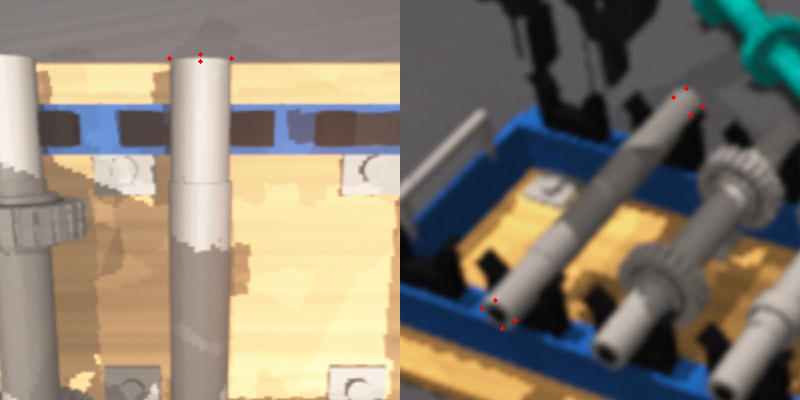

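D is seated. Last is C, the splined shaft.

>>> drive_tool(
  series="-0.16 -1 0 0 0 0 0.42;-0.16 -1 0 0 0 0 0.42;-0.16 -1 0 0 0 0 0.42",
)

```text
time_s: 24.8
eef_pos: [547.2, -85.4, 175.5]
ee_rot: [-0.001, 0.997, -0.072, -0.002]
force: [0.7, -0.2, -0.3]
grip_width: 0.415
```

>>> drive_tool(
  series="-0.16 -1 0 0 0 0 0.42;-0.16 -1 0 0 0 0 0.42;-0.16 -1 0 0 0 0 0.42",
)

```text
time_s: 25.1
eef_pos: [544.3, 39.5, 174.3]
ee_rot: [-0.001, 0.997, -0.071, -0.004]
force: [0.1, -0.7, 0.5]
grip_width: 0.421
```

>>> drive_tool(
  series="-0.16 -1 0 0 0 0 0.42;-0.16 -1 0 0 0 0 0.42;-0.16 -1 0 0 0 0 0.42",
)

```text
time_s: 25.4
eef_pos: [541.0, 164.3, 173.2]
ee_rot: [-0.001, 0.998, -0.069, -0.005]
force: [0.2, -0.5, 0.6]
grip_width: 0.417
```

>>> drive_tool(
  series="-0.16 -1 0 0 0 -0.256 0.42;-0.16 -1 0 0 0 -0.256 0.42;-0.16 -1 0.2 0 0 -0.256 0.42;-0.16 -1 0.2 0 0 -0.256 0.42;-0.16 -1 0.2 0 0 -0.256 0.42",
)

```text
time_s: 25.9
eef_pos: [537.8, 285.7, 148.1]
ee_rot: [-0.001, 1.0, -0.005, -0.006]
force: [-0.4, -0.2, 0.0]
grip_width: 0.418
```

```bash
python3 - <<'E'
from h import *
print(telemetry.sense()["eef_pos"],yaw()); print(rel(542.5,290,120,-.02))
E
```

```text
[537.84778109 285.74127327 148.13864928] -0.010240936875964871
(array([ 0.041, -0.035,  0.234]), array([-0.003,  0.025,  0.019]))
```

>>> drive_tool(
  series="0.041 -0.035 0.05 0 0.025 0.02 0.42;0.041 -0.035 0.15 0 0.025 0.02 0.42;0.041 -0.035 0.3 0 0.025 0.02 0.42;0.041 -0.035 0.5 0 0.025 0.02 0.42;0.041 -0.035 0.62 0 0.025 0.02 0.42;0.041 -0.035 0.65 0 0.025 0.02 0.42;0.041 -0.035 0.65 0 0.025 0.02 0.3;0.041 -0.035 0.65 0 0.025 0.02 0;0.041 -0.035 0.65 0 0.025 0.02 0;0.041 -0.035 0.65 0 0.025 0.02 0;0.041 -0.035 0.65 0 0.025 0.02 0;0.041 -0.035 0.65 0 0.025 0.02 0",
)

```text
time_s: 27.1
eef_pos: [542.2, 290.1, 70.7]
ee_rot: [-0.001, 1.0, -0.01, 0.001]
force: [-0.7, -1.3, 1.9]
grip_width: 0.255
```

>>> drive_tool(
  series="0 0 -0.04 0 0 0 0;0 0 -0.1 0 0 0 0;0 0 -0.2 0 0 0 0;0 0 -0.35 0 0 0 0;0 0 -0.55 0 0 0 0;0 0 -0.75 0 0 0 0;0 0 -0.85 0 0 0 0;0 0 -0.85 0 0 0 0",
)

```text
time_s: 27.9
eef_pos: [542.6, 290.1, 174.6]
ee_rot: [-0.001, 1.0, -0.01, 0.002]
force: [-1.4, 0.6, -6.0]
grip_width: 0.257
```

```bash
python3 - <<'E'
from h import *
s=telemetry.sense(); print(s["eef_pos"],yaw(),s["force"],s["wrist_torque"],s["grip_width"]); print(rel(539.6,-279.9,170,-.147))
E
```

```text
[542.6367794  290.09991061 174.60147435] -0.020147833393549728 [-1.4129845   0.55883095 -5.97057086] [-0.02145084  0.01976232  0.03033989] 0.2570652275365089
(array([0.07 , 4.75 , 0.024]), array([-0.007, -0.008,  0.254]))
```

>>> drive_tool(
  series="0.02 0.4 0 0 0 0 0;0.02 0.8 0 0 0 0 0;0.02 0.93 0 0 0 0 0",
)

```text
time_s: 28.2
eef_pos: [542.2, 174.9, 173.0]
ee_rot: [-0.001, 1.0, -0.011, 0.001]
force: [1.4, 1.2, -4.9]
grip_width: 0.251
```

>>> drive_tool(
  series="0.02 0.4 0 0 0 0 0;0.02 0.8 0 0 0 0 0;0.02 0.93 0 0 0 0 0",
)

```text
time_s: 28.5
eef_pos: [541.5, 59.7, 171.7]
ee_rot: [-0.0, 1.0, -0.013, -0.0]
force: [0.2, 1.4, -5.4]
grip_width: 0.257
```

>>> drive_tool(
  series="0.02 0.4 0 0 0 0 0;0.02 0.8 0 0 0 0 0;0.02 0.93 0 0 0 0 0",
)

```text
time_s: 28.8
eef_pos: [540.5, -55.3, 170.7]
ee_rot: [-0.0, 1.0, -0.015, -0.001]
force: [0.3, 1.2, -4.9]
grip_width: 0.251
```

>>> drive_tool(
  series="0.02 0.4 0 0 0 0 0;0.02 0.8 0 0 0 0 0;0.02 0.93 0 0 0 0 0",
)

```text
time_s: 29.1
eef_pos: [539.2, -170.2, 169.7]
ee_rot: [-0.0, 1.0, -0.016, -0.001]
force: [0.5, 0.2, -4.9]
grip_width: 0.253
```

>>> drive_tool(
  series="0.02 0.4 0 0 -0.01 0.1 0;0.02 0.8 0 0 -0.01 0.24 0;0.02 0.92 0 0 -0.01 0.24 0;0.02 0.92 0 0 -0.01 0.24 0;0.02 0.92 0 0 -0.01 0.24 0",
)

```text
time_s: 29.6
eef_pos: [538.2, -279.2, 169.0]
ee_rot: [-0.001, 0.997, -0.076, -0.004]
force: [-0.6, 1.2, -4.1]
grip_width: 0.254
```

```bash
python3 - <<'E'
from h import *
s=telemetry.sense(); print(s["eef_pos"],yaw(),s["force"],s["wrist_torque"],s["grip_width"]); print(rel(539.6,-279.9,110,-.147))
E
```

```text
[ 538.21902209 -279.24536426  168.98256587] -0.15131397763617802 [-0.58579419  1.24195816 -4.13219431] [ 0.02555134  0.07715309 -0.00107924] 0.25437379797949294
(array([0.016, 0.004, 0.491]), array([-0.002,  0.017, -0.009]))
```

>>> drive_tool(
  series="0.016 0.004 0.05 0 0.017 -0.01 0;0.016 0.004 0.2 0 0.017 -0.01 0;0.016 0.004 0.37 0 0.017 -0.01 0;0.016 0.004 0.47 0 0.017 -0.01 0;0.016 0.004 0.49 0 0.017 -0.01 0;0.016 0.004 0.49 0 0.017 -0.01 0",
)

```text
time_s: 30.2
eef_pos: [539.8, -279.5, 110.3]
ee_rot: [-0.001, 0.997, -0.073, 0.0]
force: [0.6, -1.0, -4.7]
grip_width: 0.255
```

```bash
python3 - <<'E'
from h import *
s=telemetry.sense(); print(s["eef_pos"],yaw(),s["force"]); print(rel(539.6,-279.9,70.7,-.147))
E
```

```text
[ 539.82686705 -279.45279721  110.3207605 ] -0.1456271514479345 [ 0.58447848 -1.02903706 -4.72049861]
(array([-0.001,  0.004,  0.33 ]), array([-0.002, -0.   ,  0.003]))
```

>>> drive_tool(
  series="0 0.004 0.06 0 0 0 0;0 0.004 0.12 0 0 0 0;0 0.004 0.18 0 0 0 0;0 0.004 0.23 0 0 0 0;0 0.004 0.27 0 0 0 0;0 0.004 0.295 0 0 0 0;0 0.004 0.31 0 0 0 0;0 0.004 0.32 0 0 0 0;0 0.004 0.32 0 0 0 0;0 0.004 0.32 0 0 0 0",
)

```text
time_s: 31.2
eef_pos: [539.8, -279.9, 72.1]
ee_rot: [-0.0, 0.997, -0.073, 0.0]
force: [0.2, 0.0, -5.0]
grip_width: 0.254
```

>>> drive_tool(
  series="0 0 0.004 0 0 0 0;0 0 0.008 0 0 0 0;0 0 0.012 0 0 0 0;0 0 0.012 0 0 0 0",
)

```text
time_s: 31.6
eef_pos: [539.8, -280.0, 70.8]
ee_rot: [-0.0, 0.997, -0.073, 0.0]
force: [-0.6, -0.6, -3.7]
grip_width: 0.249
```

>>> drive_tool(
  series="0 0 0.004 0 0 0 0;0 0 0.008 0 0 0 0;0 0 0.008 0 0 0 0",
)

```text
time_s: 31.9
eef_pos: [539.9, -280.0, 70.6]
ee_rot: [-0.0, 0.997, -0.073, 0.0]
force: [-4.5, 1.6, 4.7]
grip_width: 0.255
```

Seated. I'll release, retreat, and take a final look.

>>> drive_tool(
  series="0 0 0 0 0 0 0.3;0 0 0 0 0 0 0.42;0 0 0 0 0 0 0.42;0 0 0 0 0 0 0.42;0 0 -0.2 0 0 0 0.42;0 0 -0.5 0 0 0 0.42;0 0 -0.9 0 0 0 0.42;0 0 -0.9 0 0 0 0.42;0 0 -0.9 0 0 0 0.42",
)

```text
time_s: 32.8
eef_pos: [540.1, -280.2, 179.4]
ee_rot: [0.0, 0.997, -0.073, 0.001]
force: [-1.0, 1.3, -1.1]
grip_width: 0.422
```

>>> drive_tool(
  series="-0.8 0.6 -0.6 0 0 0 0.42;-0.8 0.6 -0.6 0 0 0 0.42;-0.8 0.6 -0.6 0 0 0 0.42;-0.8 0.6 -0.6 0 0 0 0.42",
)

```text
time_s: 33.2
eef_pos: [432.2, -339.7, 252.7]
ee_rot: [0.002, 0.997, -0.075, 0.002]
force: [0.2, 1.3, -0.1]
grip_width: 0.419
```

>>> drive_tool(
  series="-0.6 0.8 -0.2 0 0 0 0.42;-0.6 0.8 -0.2 0 0 0 0.42;-0.6 0.8 -0.2 0 0 0 0.42;-0.6 0.8 -0.2 0 0 0 0.42;-0.6 0.8 -0.2 0 0 0 0.42",
)

```text
time_s: 33.7
eef_pos: [346.9, -423.4, 275.1]
ee_rot: [0.0, 0.997, -0.075, 0.001]
force: [0.3, 0.3, 0.1]
grip_width: 0.419
```

```bash
python3 - <<'E'
from h import *
p=(555,-176,-.147);o=[]
for n,f,h in(("top",4.,0),("scene",3.2,0)):
    c=eyes.capture(n);m=proj(c,loc(p,0,0,85))[0]
    M=np.array([[f,0,200-f*m[0]],[0,f,250-f*m[1]]]); f2=min(f,2.6); M=np.array([[f2,0,200-f2*m[0]],[0,f2,200-f2*m[1]]])
    im=cv2.warpAffine(c["frame"][:,:,::-1].copy(),M,(400,400),flags=cv2.INTER_CUBIC)
    for yl in(105,35,-35,-105):
        for d in(-100,100):
            cv2.circle(im,tuple(np.round(M[:,:2]@proj(c,loc(p,d,yl,85))[0]+M[:,2]).astype(int)),2,(0,0,255),-1)
    o.append(im)
cv2.imwrite("pics/final.png",cv2.hconcat(o))
s=telemetry.sense();print(s["time_s"],s["eef_pos"],s["force"])
E
```

```text
33.8 [ 347.48151871 -422.89100841  275.55400777] [-0.25310498  0.27332828  0.82202345]
```

View pics/final.png

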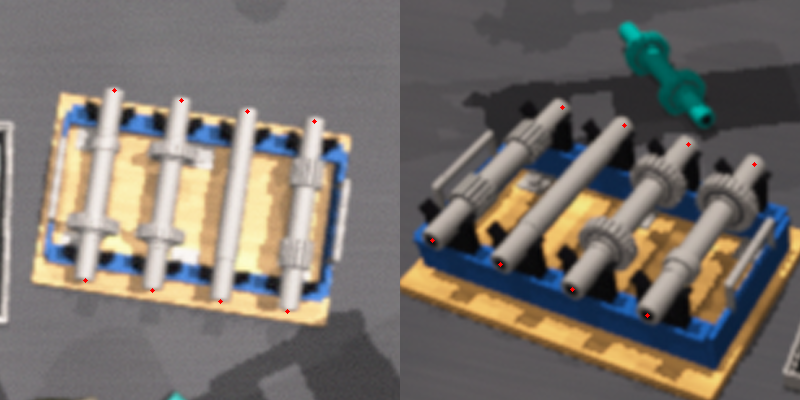

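The final view shows B, A, D, C from left to right. All the end marks match at axis height 85 mm, both ends are down, and the robot is clear.

```bash
python3 -c "
from rig import ctrl; print(ctrl.finish_job())"
```

```text
the job is handed in; nothing more can be done
None
```

The four shafts now lie in the assembly rack in reverse order. The strip-down rack held C, D, A, B from the left, and the assembly rack holds B, A, D, C. I moved them in the order B, A, D, C and handed the job in at about 34 s.

- **Placing:** I lifted each shaft straight up and lowered it slowly. I let go only once the wrist force showed the brackets carrying most or all of its weight, at the height where it had been gripped. The force readings stayed under about 10 N.
- **Final check:** In the top and scene pictures, all eight shaft ends match the predicted positions at an axis height of 85 mm to about 2–3 mm, the pictures' resolution. They are centred lengthways, and the arm was clear of everything.
- **Disagreements:** My first estimate of the assembly rack was 2 mm off in x compared with the wrist view. I corrected that before placing anything, and no later check failed.
- **Levelness in the air:** I checked this against the pictures only for B. For A, D and C I relied on near-zero wrist torque and the final seating.
- **Look-alike:** I did not touch the turquoise shaft.

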